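# Load the last dish and draw the drying plank out to its line

### The arm

A 6-joint arm with a two-finger parallel gripper is mounted at the origin on a cart in front of the work surface, level with it; the furniture and walls round the work are solid. World frame = base frame: x ahead of the robot, y to its left, z up, the work surface at z = 0. Lengths are in m, angles in rad, forces in N, time in s.
With the tool pointing down it reaches from about 0.275 to 0.85 m from the base axis. Payload 5.2 kg.
Tool frame: the origin (TCP) lies at the very end of the fingers, on their centre line; the grasp point (between the pads) lies 19 mm behind it; z points along the fingers, y is the line along which they close (so a half turn about z gives the same grasp; the last joint's range is limited). The gripper opens to 85 mm and grips with 20 to 120 N. Pads are 22 mm wide; open, the fingers measure 114 mm over their backs; the gripper's body (76 mm by 85 mm) begins 54 mm behind the grasp point. The pads swing forward as they close: fully open they stand 13 mm farther back than shut.
Start: joints at [1.048, 0.259, 1.535, -0, 1.348, -0.203], TCP at [0.173, 0.522, 0.231] pointing down, gripper open.
Joint ranges: [-3.14, 3.14], [-0.91, 2.08], [0.19, 2.58], [-1.22, 4.36], [0.22, 2.71], [-3.12, 3.12]. Speed limits (rad/s): [2.57, 2.57, 3.14, 3.14, 3.14, 3.14].

### API

Orientations are given as a rotation vector (axis times angle).
In Python, from workcell import bot gives the robot as it stands. The module is installed in compiled form; this text tells all that it offers.
- The arm moves only by the tool step_arm, never from a script. Its argument "series" is one flat list of numbers, 4 for each row, row after row: the shift along the tool's x, y, z in cm, then the turn about the tool's z in rad. In form: [x, y, z, turn, x, y, z, turn, ...]. A call has 1 to 8 rows; each row shifts and turns the commanded pose from where the row before left it, along the tool's axes as they then stand; what a row does not reach is not made up. A row lasts 1/10 s, in which the tool goes at most 50 mm and 8.59 degrees, less where a joint would pass 70% of its speed; a pose out of reach is approached as far as the arm can. A call with a gripper value outside its range is refused whole. "hand" is the closure in counts, from 0 (fully open) to 255 (shut), set as the call begins (left out, the last holds). The fingers move at their own pace and stop on an object; "squeeze" is the grip in N (left out, the last holds). Time passes only in rows, so rows that do not move let the fingers close. It gives the time, the measured TCP pose, the force, the opening and the grip force at its end, in the units of the state.
- bot.get_state(): the state, without advancing time (a new reading comes with each control period).
- bot.get_image(name): name is "side" or "top"; returns a dict with "pixels" (384x512x3 uint8, red, green, blue), "fx", "fy", "cx", "cy" (pixels), "dist_coeffs" ([k1, k2, p1, p2, k3] as OpenCV has them; the pictures are not rectified), "rvec" (rotation vector, rad) and "tvec" (3), from world to camera coordinates, as OpenCV has them. Camera axes: x right, y down, z forward; pixel columns grow to the right and rows downward; lengths in m; the calibration is good to about 2 mm. A picture is of the moment at which its call begins. There is no depth.
- bot.close_job(): hands the job in; it is judged then, once.
Trained networks look in the newest picture that a camera, given by its name, has taken for a name from the list of things; names that differ only in an ending like _2 or _b are one class to them, and where a whole thing is asked for, a point or a joint stands for the part that bears it (a point fixed in the world has none). Each returns a list of dicts, best first, with "conf" (0 to 1); they miss things now and then, are a little off and sometimes report something else, mostly with a low value. They report only what shows in the picture. A call takes as long as a camera call. They do not tell look-alikes from the thing itself.
- bot.look_for(thing, camera): "extent" ([left, top, right, bottom] as shares, 0 to 1, of the picture: columns of its width, rows of its height, round what is visible of it).
The state is a dict: "time": time; "qpos": joint angles; "joint_vel": joint speeds; "effort": joint torques, N m; "position": TCP position; "tool_rot": TCP orientation; "contact_force": force on the tool from outside, world axes, zero at the start; "torque": the same for the moment, N m; "finger_gap": finger opening in m; "gripper_force": force on a finger pad.
Only numpy, scipy, OpenCV 4.12 (cv2) and the standard library are available. Lean on these libraries where they do the work, as an engineer would, in place of code of your own. Each camera call takes 0.05 s, during which the arm holds its last target. There are 200 camera calls.

### The job

The covered drying rack is about to be photographed from above. Lift the freshly spread dish off the free-spinning turntable, keep it level, and set it down in the empty front seat of the rack's upper plank before letting go of it. Then take the plank by its handle and draw it straight out until the red line across it is level with the front edge of the rack, so that all three dishes lie clear of the cover; the plank would tip there by itself, so finish while still gripping it, holding it level and still with the dishes in their seats, and leave the other things on the bench where they are.

Things in the scene. Friction and masses are not known exactly. Their poses are not given: they have to be found in the camera images.
- dish_center (a point): centre of the dish to be moved: a round clear dish with its lid on and a tan layer inside, 55 mm in diameter, 15 mm high, 40 g (origin half-way up, z up). It lies loose, off centre, on the turntable's disc, its underside 44 mm above the worktop.
- dish: the same dish as a body (origin at the centre of its underside).
- turntable_top (a point): centre of the top of the turntable's disc, on its vertical axis, 44 mm above the worktop. The turntable is a grey round foot with a bare metal disc of 140 mm diameter, 10 mm thick, dark rim, engraved rings and a red dot; the disc spins freely at a touch, the foot does not move.
- turntable: foot of the turntable with its disc (origin at the centre of its underside).
- rack_front (a point): middle of the drying rack's front edge, 96 mm above the worktop (the height of the upper plank's top face); x points into the rack, so the plank is drawn out along -x. The rack is a fixed blue open frame, 216 mm deep, 100 mm wide, 136 mm high, with a clear flat cover on top (132 to 136 mm) that ends flush at this edge. The full lower tier stays as it is; it juts 113 mm out, up to 61 mm high.
- plank: upper plank: bare metal, 280 x 80 x 8 mm, about 0.42 kg (origin at the centre of its underside, x to the rear, z up). It lies loose on the rack's ledges, underside 88 mm above the worktop, 2 mm side play, no stops, its front 72 to 80 mm out; with three dishes it balances 120 mm from its front end. The red line, 4 mm wide, crosses its top 60 mm behind the origin, 240 mm behind the handle bar.
- plank_handle (a point): middle of the plank's handle: a round bar, 10 mm diameter, along y, 54 mm free length, 40 mm ahead of the plank's front end and 18 mm above its top face (114 mm above the worktop when level); axes as the plank's. 35 mm of clear air lies between bar and plank end, and the front dish begins 9 mm behind that end: open the fingers only a little for the bar.
- seat_front (a point): centre of the floor of the empty front seat, a round recess 60 mm wide and 3 mm deep, 36 mm behind the plank's front end, floor 93 mm above the worktop; a seated dish has its centre 7.5 mm above this point and its top 12 mm above the plank's top face. Axes as the plank's.
- seat_middle (a point): centre of the floor of the middle seat, 64 mm behind the front one (occupied).
- seat_rear (a point): centre of the floor of the rear seat, 128 mm behind the front one (occupied).
- dish_middle_center (a point): centre of the like dish that lies loose in the middle seat.
- dish_rear_center (a point): centre of the like dish that lies loose in the rear seat.
- beaker: bystander: clear beaker, 63 mm wide, 85 mm high, behind the turntable (origin at the centre of its underside).
- tape: bystander: small roll of white tape, 48 mm wide, 19 mm high (origin at the centre of its underside).
- timer: bystander: off-white timer with three keys, 68 x 68 x 21 mm (origin at the centre of its underside).
- amber_bottle: bystander: amber bottle with a dark red cap, 41 mm wide, 90 mm high (origin at the centre of its underside).
- microtube_rack: bystander: green microtube rack, 66 x 105 x 34 mm, right of the drying rack (origin at the centre of its underside).
Mind the look-alikes: they are no part of the job. What is shaped like the dish but green is not meant. There is more than one size of the turntable; the job needs the larger.

How it is judged:
On the way, in this order (a step that is already met when the one before it is completed fails the run):
1. the dish is lifted clear of the turntable in the gripper (contact force between dish and the fingers above 0.2 N and contact force between dish and turntable below 0.01 N and height (world z) of dish_center above 0.065 m), for 0.1 s.
2. the dish is set down in the front seat while still held (not dropped) (contact force between dish and the fingers above 0.2 N and horizontal distance between dish_center and seat_front below 0.008 m and z of dish_center in the frame of seat_front below 0.0125 m), for 0.02 s.
3. the dish lies released in the front seat (horizontal distance between dish_center and seat_front below 0.006 m and z of dish_center in the frame of seat_front between 0.004 and 0.0105 m and contact force between dish and the arm below 0.05 N and contact force between dish and the fingers below 0.05 N), for 0.1 s.
At the end, for the whole second after the job is handed in: The red line stands within 5 mm of the rack's front edge; the plank is level within about 3 degrees (0.05 rad), still, and held in the fingers (contact over 0.5 N), carried by nothing else but the rack; all three dishes lie flat in their seats, within 6 mm of the centres (x of plank in the frame of rack_front between -0.065 and -0.055 m and angle between plank's own z axis and vertical below 0.05 rad and contact force between plank and the fingers above 0.5 N and linear speed of plank below 0.01 m/s and height (world z) of plank_handle above 0.1 m and contact force between plank and turntable below 0.01 N and horizontal distance between dish_center and seat_front below 0.006 m and z of dish_center in the frame of seat_front between 0.004 and 0.0105 m and horizontal distance between dish_middle_center and seat_middle below 0.006 m and z of dish_middle_center in the frame of seat_middle between 0.004 and 0.0105 m and horizontal distance between dish_rear_center and seat_rear below 0.006 m and z of dish_rear_center in the frame of seat_rear between 0.004 and 0.0105 m); the arm keeps its last pose, push and grip.
It fails at once if the freshly spread dish is tilted more than 20 degrees (angle between dish_center's own z axis and vertical above 0.35 rad).
It fails at once if the plank tips (more than 8 degrees) (angle between plank's own z axis and vertical above 0.14 rad).
It fails at once if a dish on the plank jumps out of its seat (distance between dish_middle_center and seat_middle above 0.02 m or distance between dish_rear_center and seat_rear above 0.02 m).
It fails at once if another thing on the bench is moved more than 15 mm (distance of any of beaker, tape, timer, amber_bottle, microtube_rack from where it was at the start of the episode above 0.015 m).
It also fails if it takes over 59 s, if anything falls off the work surface, if the arm or the gripper's body presses on something with over 40 N, if the wrist force passes 120 N, or if a joint passes its speed limit or range.

## Working session

There is one attempt and no reset: what is moved stays moved. The work goes in short steps, Python scripts to look and compute and a tool call to move; the robot and the scene stay as the last step left them, time stands still between calls to the robot, and variables do not carry over. Pictures are saved under pics/ and viewed, at most 10 in all, crops included, and the job is handed in when it is done.

Besides the shell and the picture viewer there is one more tool, called after ">>>" as name(argument=value, ...) on one line, values as JSON. step_arm: Moves the arm, as the interface text tells. Its arguments: {"type":"object","properties":{"series":{"type":"array","items":{"type":"number"}},"hand":{"type":"number"},"squeeze":{"type":"number"}},"required":["series"]}

```bash
mkdir -p pics
cat > h.py <<'E'
import numpy as np, cv2
from workcell import bot
def cam(n):
    im=bot.get_image(n)
    im['K']=np.array([[im['fx'],0,im['cx']],[0,im['fy'],im['cy']],[0,0,1.]])
    im['R']=cv2.Rodrigues(np.array(im['rvec'],float))[0]; im['t']=np.array(im['tvec'],float)
    return im
def ray(im,u,v):
    p=cv2.undistortPoints(np.array([[[u,v]]],float),im['K'],np.array(im['dist_coeffs'],float))[0,0]
    return -im['R'].T@im['t'], im['R'].T@np.array([p[0],p[1],1.])
def onz(im,u,v,z):
    c,d=ray(im,u,v); return c+d*(z-c[2])/d[2]
def proj(im,P):
    return cv2.projectPoints(np.array(P,float).reshape(-1,1,3),np.array(im['rvec'],float),im['t'],im['K'],np.array(im['dist_coeffs'],float))[0][:,0]
def save(im,name,box=None,s=1):
    p=im['pixels'][:,:,::-1]
    if box: p=p[box[1]:box[3],box[0]:box[2]]
    cv2.imwrite('pics/'+name,cv2.resize(p,None,fx=s,fy=s,interpolation=cv2.INTER_CUBIC))
E
python3 - <<'E'
from h import *
np.set_printoptions(precision=4,suppress=True)
S=bot.get_state(); print({k:np.round(S[k],3) for k in('time','position','tool_rot','finger_gap')})
o=[]
for n in('top','side'):
    im=cam(n); o.append(cv2.resize(im['pixels'][:,:,::-1],(800,600),interpolation=cv2.INTER_CUBIC)); cv2.imwrite(f'pics/{n}0.png',o[-1])
    print(n,'cam at',ray(im,0,0)[0])
    for t in('dish_center','turntable_top','plank_handle','seat_front','dish_middle_center','plank','dish'):
        for r in bot.look_for(t,n)[:4]:
            e=np.array(r['extent'])*[512,384,512,384]; print(t,round(r['conf'],2),e.round(1))
E
```

```text
{'time': np.float64(0.0), 'position': array([0.173, 0.522, 0.23 ]), 'tool_rot': array([-0.5  , -3.101,  0.003]), 'finger_gap': np.float64(0.085)}
top cam at [ 0.3036 -0.0278  1.2086]
dish_center 0.73 [178.2 210.5 200.  232.1]
dish_center 0.69 [229.3 215.5 246.4 236.8]
dish_center 0.56 [156.6 255.5 178.3 271.2]
turntable_top 0.96 [234.5 173.  268.3 208.3]
turntable_top 0.62 [165.5 196.3 207.4 236.5]
plank_handle 0.79 [307.6 162.7 337.8 199.1]
seat_front 0.93 [308.9 159.1 336.1 199.2]
dish_middle_center 0.37 [308.4 160.5 336.  200.8]
plank 0.67 [309.3 158.3 336.8 200.9]
dish 0.79 [231.6 217.1 247.2 233.8]
dish 0.72 [159.7 256.6 177.1 270.6]
dish 0.67 [306.5 162.7 339.1 202.3]
dish 0.64 [178.  211.2 196.3 230.1]
side cam at [0.333  1.4239 0.8404]
dish_center 0.53 [252.  213.5 267.6 231.4]
dish_center 0.45 [242.2 230.7 260.8 242.5]
turntable_top 0.95 [217.3 199.1 247.4 216.9]
turntable_top 0.61 [223.1 228.4 270.6 259.3]
plank_handle 0.91 [174.7 155.9 253.7 171.9]
seat_front 0.74 [169.9 259.7 188.8 279.5]
seat_front 0.7 [174.2 155.7 256.1 172.6]
dish_middle_center 0.37 [215.2 163.2 218.4 160.5]
dish_middle_center 0.21 [169.8 159.1 255.4 174.1]
plank 0.6 [174.  156.6 257.6 173.5]
plank 0.54 [193.6 161.6 210.7 166.8]
plank 0.48 [221.6 227.3 269.6 265.2]
dish 0.76 [286.7 256.6 304.1 268.2]
dish 0.7 [254.8 217.6 270.1 227.8]
dish 0.47 [242.4 230.3 256.1 242.5]
```

View pics/top0.png

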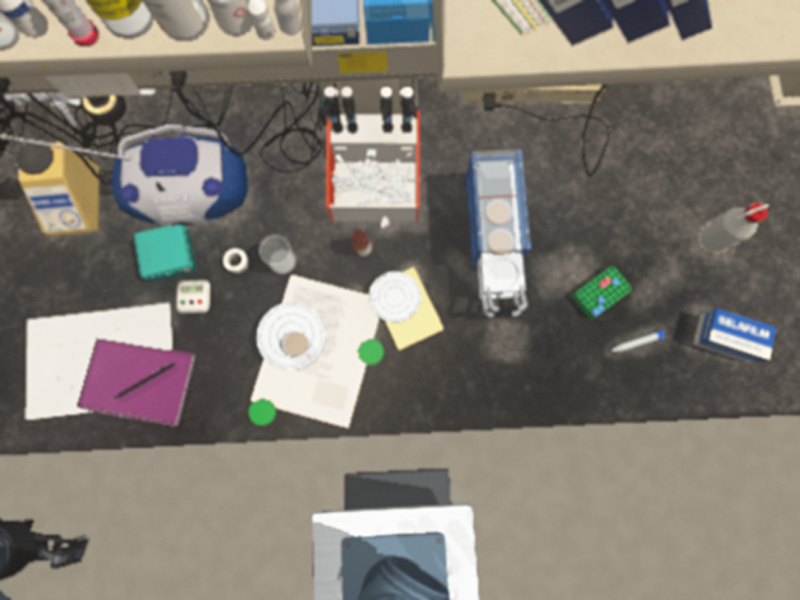

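View pics/side0.png

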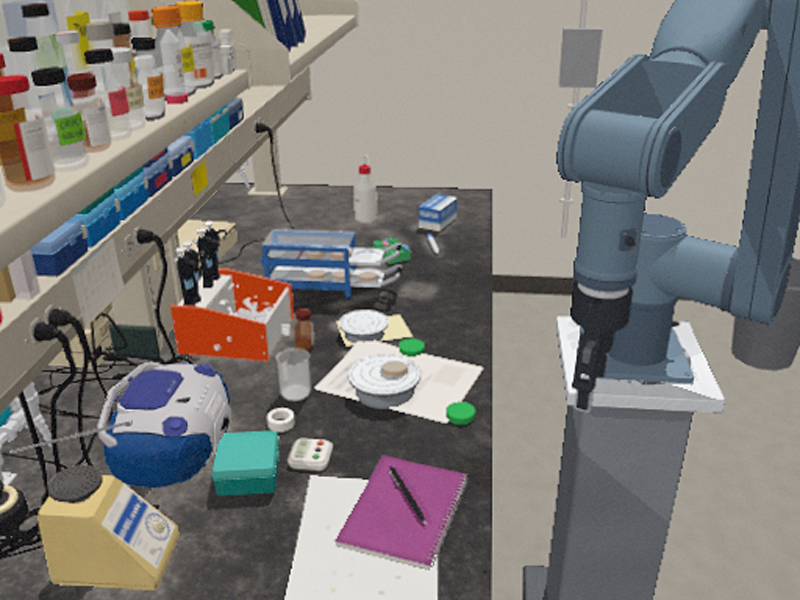

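Run:
```python
from h import *
im=cam('top'); p=im['pixels'][:,:,::-1]
a=cv2.resize(p[185:285,145:262],None,fx=4.2,fy=4.2,interpolation=cv2.INTER_CUBIC)[:420,:491]
b=cv2.resize(p[60:205,295:365],None,fx=4.2,fy=4.2,interpolation=cv2.INTER_CUBIC)[:600]
c=np.zeros((600,800,3),np.uint8); c[:a.shape[0],:a.shape[1]]=a; c[:b.shape[0],500:500+b.shape[1]]=b[:,:300]
cv2.imwrite('pics/crop0.png',c)
```

```text
(no output)
```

View pics/crop0.png

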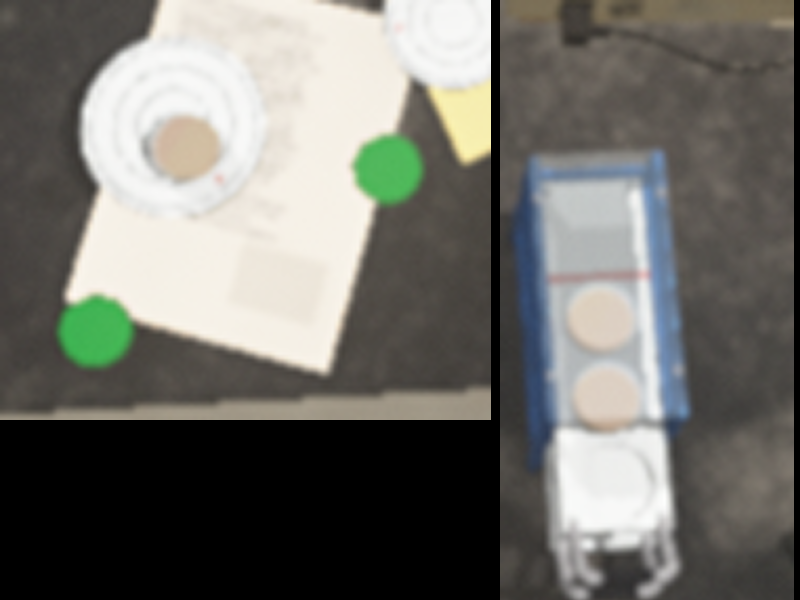

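Top view (800 px scale): two turntables, one at (291,335), about 44 px wide natively, and one at (395,296), about 34 px. The first is the larger, it carries the tan dish at (295,343), and it fits the description. The green dishes at (371,351) and (262,411) are look-alikes. The upper plank has its red line at (500,212), tan dishes at (498,210) and (500,240), and an empty front seat at (501,271).

Run:
```python
from h import *
np.set_printoptions(precision=4,suppress=True)
T=cam('top');S=cam('side')
def blobs(im,lo,hi,box,amin=8):
    h=cv2.cvtColor(im['pixels'],cv2.COLOR_RGB2HSV); m=cv2.inRange(h,lo,hi); M=np.zeros_like(m); x0,y0,x1,y1=box; M[y0:y1,x0:x1]=m[y0:y1,x0:x1]
    n,l,st,c=cv2.connectedComponentsWithStats(M)
    return [(c[i],st[i]) for i in range(1,n) if st[i][4]>=amin]
for nm,im,box,z in(('T dish',T,(175,205,205,235),.0515),('T rack',T,(300,115,340,165),.1005),('S dish',S,(235,225,270,250),.0515),('S rack',S,(170,150,260,172),.1005)):
    for c,s in blobs(im,(4,40,90),(22,140,255),box): print(nm,c,s,onz(im,*c,z))
for c,s in blobs(T,(0,60,60),(8,255,255),(300,110,345,140),4)+blobs(T,(172,60,60),(180,255,255),(300,110,345,140),4): print('red',c,s,onz(T,*c,.096))
# big disc: bright blob
for uv in [(186,215.2)]: print('disc',onz(T,*uv,.044))
a=cv2.resize(T['pixels'][145:210,295:350,::-1],None,fx=9,fy=9,interpolation=cv2.INTER_CUBIC)[:585,:395*1+100]
b=cv2.resize(S['pixels'][142:192,165:265,::-1],None,fx=3,fy=3,interpolation=cv2.INTER_CUBIC)
c=np.zeros((600,800,3),np.uint8); c[:a.shape[0],:a.shape[1]]=a; c[:150,500:800]=b
d=cv2.resize(S['pixels'][150:190,205:265,::-1],None,fx=5,fy=5,interpolation=cv2.INTER_CUBIC); c[200:400,500:800]=d
cv2.imwrite('pics/crop1.png',c)
```

```text
T dish [189.2289 219.6687] [182 213  15  14 166] [0.487  0.1807 0.0515]
T rack [319.8 160.7] [316 160   9   3  20] [ 0.6467 -0.2413  0.1005]
S dish [251.8    237.9833] [244 235  16   7  60] [0.4853 0.2018 0.0515]
S rack [201.6857 162.9143] [196 162  13   3  35] [ 0.7239 -0.2204  0.1005]
S rack [215.3333 163.4074] [212 162   8   4  27] [ 0.6718 -0.2204  0.1005]
disc [0.5032 0.1922 0.044 ]
```

View pics/crop1.png

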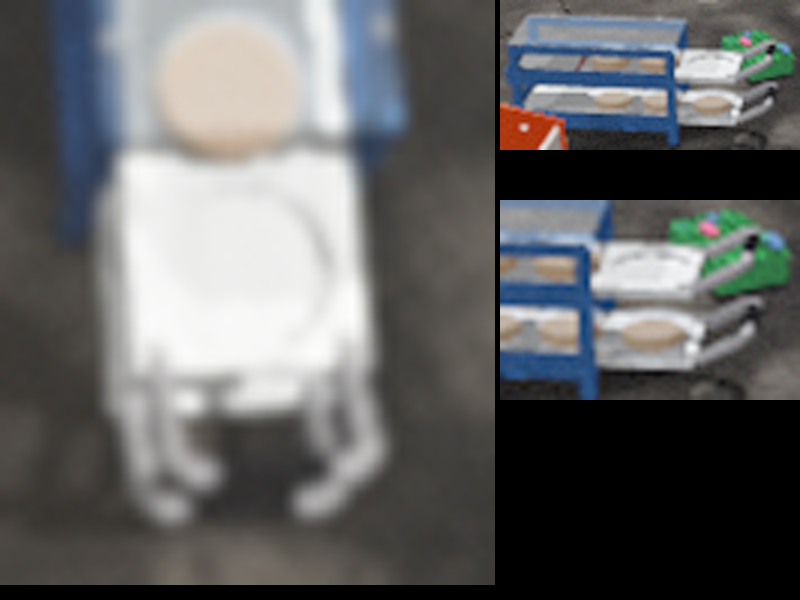

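Crop1 shows the upper plank's empty seat at about native (322,174), with its front edge near row 187. Two handles with dark bars overlap below that, at rows 197 to 201. I start the approach to the dish now.

>>> step_arm(series=[-3.2,-1.8,0,0,-3.2,-1.8,0,0,-3.2,-1.8,0,0,-3.2,-1.8,0,0,-3.2,-1.8,0,0,-3.2,-1.8,0,0,-3.2,-1.8,0,0,-3.2,-1.8,0,0])

```text
time: 1.75
position: [0.3715, 0.3038, 0.2315]
tool_rot: [0.5, 3.101, 0.001]
contact_force: [0.1, -0.6, -0.3]
finger_gap: 0.0854
gripper_force: 0.0
```

```bash
cat >> h.py <<'E'
def togo(x,y,z,ang=None):
    S=bot.get_state(); R=cv2.Rodrigues(np.array(S['tool_rot'],float))[0]
    d=R.T@(np.array([x,y,z])-S['position'])
    a=np.arctan2(R[1,1],R[0,1])
    print('t',round(float(S['time']),2),'pos',np.round(S['position'],4),'toolY deg',round(float(np.degrees(a)),2),'shift cm',np.round(d*100,2),'gap',round(float(S['finger_gap']),4),'F',np.round(S['contact_force'],2),'grip',round(float(S['gripper_force']),1), 'tilt',np.round(R[:,2],4))
    if ang is not None: print('turn',round(float(-((np.radians(ang)-a+np.pi/2)%np.pi-np.pi/2)),3))
E
python3 - <<'E'
from h import *
from scipy.optimize import least_squares
np.set_printoptions(precision=4,suppress=True)
togo(.487,.181,.12,95)
T=cam('top');S=cam('side')
hT=cv2.cvtColor(T['pixels'],cv2.COLOR_RGB2HSV);
print('K',T['fx'],S['fx'])
def lab(im,box):
    L=cv2.cvtColor(im['pixels'],cv2.COLOR_RGB2LAB).astype(float)[box[1]:box[3],box[0]:box[2]]
    return L[...,1]-128,L[...,2]-128
# warm-ness weighted centroids of seated dishes and red line
for nm,box in(('rear',(308,125,332,145)),('mid',(308,145,332,164))):
    a,b=lab(T,box); m=(b>6)&(a>2); n,l,st,c=cv2.connectedComponentsWithStats(m.astype(np.uint8)); i=1+np.argmax(st[1:,4])
    uv=c[i]+box[:2]; print(nm,uv,st[i],onz(T,*uv,.1005))
a,b=lab(T,(308,115,335,132)); v,u=np.nonzero((a>12)); print('red',u.mean()+308,v.mean()+115,len(u), [onz(T,u[i]+308,v[i]+115,.096)[:2] for i in (np.argmin(u),np.argmax(u))],onz(T,u.mean()+308,v.mean()+115,.096)) if len(u) else print('nored',a.max())
# named estimates
for n,uv,z in(('front edge L',(295+130/9,145+378/9),.096),('front edge R',(295+372/9,145+372/9),.096),('cover L',(295+115/9,145+150/9),.136),('coverR',(295+400/9,145+135/9),.136),('pair1L',(295+165/9,145+510/9),.114),('pair1R',(295+315/9,145+500/9),.114),('pair2L',(295+205/9,145+470/9),.114),('pair2R',(295+360/9,145+465/9),.114)): print(n,onz(T,*uv,z))
E
```

```text
t 1.75 pos [0.3715 0.3038 0.2315] toolY deg 71.68 shift cm [-14.82  -8.03  11.15] gap 0.0854 F [ 0.13 -0.6  -0.26] grip 0.0 tilt [ 0.0004  0.0003 -1.    ]
turn -0.407
K 366.9102118513848 488.2948178076947
rear [320.0833 139.25  ] [ 6 10 11  8 24] [ 0.7179 -0.2482  0.1005]
mid [320.1728 157.1481] [ 6  6 13 12 81] [ 0.6583 -0.2434  0.1005]
red 329.0 125.0 1 [array([ 0.7667, -0.2819]), array([ 0.7667, -0.2819])] [ 0.7667 -0.2819  0.096 ]
front edge L [ 0.5643 -0.2027  0.096 ]
front edge R [ 0.5623 -0.2865  0.096 ]
cover L [ 0.6344 -0.1976  0.136 ]
coverR [ 0.6349 -0.2944  0.136 ]
pair1L [ 0.5138 -0.208   0.114 ]
pair1R [ 0.5147 -0.2589  0.114 ]
pair2L [ 0.5269 -0.2227  0.114 ]
pair2R [ 0.526  -0.2752  0.114 ]
```

>>> step_arm(series=[-2.96,-1.6,1,0,-2.96,-1.6,1,0,-2.96,-1.6,1,0,-2.96,-1.6,1,0,-2.96,-1.6,1,0,0,0,0,-0.13,0,0,0,-0.13,0,0,0,-0.11], hand=45)

```text
time: 2.65
position: [0.4858, 0.1828, 0.1811]
tool_rot: [0.086, -3.14, -0.001]
contact_force: [-0.4, -0.2, -0.7]
finger_gap: 0.0706
gripper_force: 0.0
```

```bash
cat >> h.py <<'E'
def discfit(im,x,y,z,r=.0255,ch=2,rng=.014):
    L=cv2.cvtColor(im['pixels'],cv2.COLOR_RGB2LAB).astype(np.float32)[...,ch]
    t=np.arange(24)*np.pi/12; ro=[r*k for k in(.3,.6,.85)]; rn=[r*k for k in(1.2,1.35)]
    def mk(rs): return np.array([[a*np.cos(b),a*np.sin(b),0] for a in rs for b in t])
    I,O=mk(ro),mk(rn); best=[]
    for dx in np.arange(-rng,rng+1e-9,.001):
        for dy in np.arange(-rng,rng+1e-9,.001):
            c=np.array([x+dx,y+dy,z])
            s=lambda P:cv2.remap(L,*[q.astype(np.float32).reshape(1,-1) for q in proj(im,P+c).T],cv2.INTER_LINEAR).mean()
            best.append((s(I)-s(O),c[0],c[1]))
    best.sort(reverse=True); b=np.array(best[:12]); return np.average(b[:,1:],axis=0,weights=b[:,0]),best[0]
E
python3 - <<'E'
from h import *
np.set_printoptions(precision=4,suppress=True)
T=cam('top');S=cam('side')
g={}
for n,p in dict(dish=(.487,.181,.0515),mid=(.661,-.244,.1),rear=(.725,-.242,.1)).items():
    for nm,im in(('T',T),('S',S)): g[n+nm]=discfit(im,*p); print(n,nm,g[n+nm])
a=g['midT'][0];b=g['rearT'][0]; psi=np.arctan2(*(b-a)[::-1]); print('psi',np.degrees(psi),np.linalg.norm(b-a))
togo(.487,.181,.12,90)
# overlay
p=cv2.resize(T['pixels'][110:210,290:350,::-1],None,fx=6,fy=6,interpolation=cv2.INTER_CUBIC)
def build(psi):
    ex=np.array([np.cos(psi),np.sin(psi),0]);ey=np.array([-ex[1],ex[0],0]);m=np.array([(a+b)[0]/2,(a+b)[1]/2,0])-ex*132
    m=np.array([(a+b)[0]/2,(a+b)[1]/2,0])-ex*.132 # front end middle
    f=lambda x,y,z:m+ex*x+ey*y+np.array([0,0,z])
    return f
f=build(np.radians(2.5))
q=p.copy()
def dr(P,c):
    uv=((proj(T,P)-[290,110]+.5)*6).astype(int); cv2.polylines(q,[uv.reshape(-1,1,2)],False,c,1)
dr([f(0,-.04,.096),f(0,.04,.096),f(.28,.04,.096),f(.28,-.04,.096),f(0,-.04,.096)],(0,255,0))
dr([f(-.04,-.027,.114),f(-.04,.027,.114)],(255,0,255)); dr([f(.2,-.04,.096),f(.2,.04,.096)],(0,255,255))
for s in(.036,.1,.164): dr([f(s+.03*np.cos(t),.03*np.sin(t),.096) for t in np.linspace(0,6.3,40)],(255,128,0))
cv2.imwrite('pics/ov.png',np.hstack([p,q])); print('front',f(0,0,.096),'seat',f(.036,0,0),'bar',f(-.04,0,0))
E
```

```text
dish T (array([0.4863, 0.1825]), (np.float32(14.59005), np.float64(0.486), np.float64(0.182)))
dish S (array([0.4862, 0.19  ]), (np.float32(11.611), np.float64(0.486), np.float64(0.18999999999999997)))
mid T (array([ 0.6651, -0.2408]), (np.float32(9.029076), np.float64(0.665), np.float64(-0.24100000000000002)))
mid S (array([ 0.6725, -0.2304]), (np.float32(13.837105), np.float64(0.675), np.float64(-0.23)))
rear T (array([ 0.7293, -0.2399]), (np.float32(9.358086), np.float64(0.729), np.float64(-0.24000000000000002)))
rear S (array([ 0.726 , -0.2282]), (np.float32(20.473793), np.float64(0.725), np.float64(-0.228)))
psi 0.8199926715600065 0.06417154779469102
t 2.75 pos [0.4857 0.183  0.1812] toolY deg 92.94 shift cm [-0.12 -0.21  6.12] gap 0.0704 F [ 0.33  0.37 -0.61] grip 0.0 tilt [-0.0003  0.0003 -1.    ]
turn 0.051
front [ 0.5653 -0.2461  0.096 ] seat [ 0.6013 -0.2446  0.    ] bar [ 0.5253 -0.2479  0.    ]
```

View pics/ov.png

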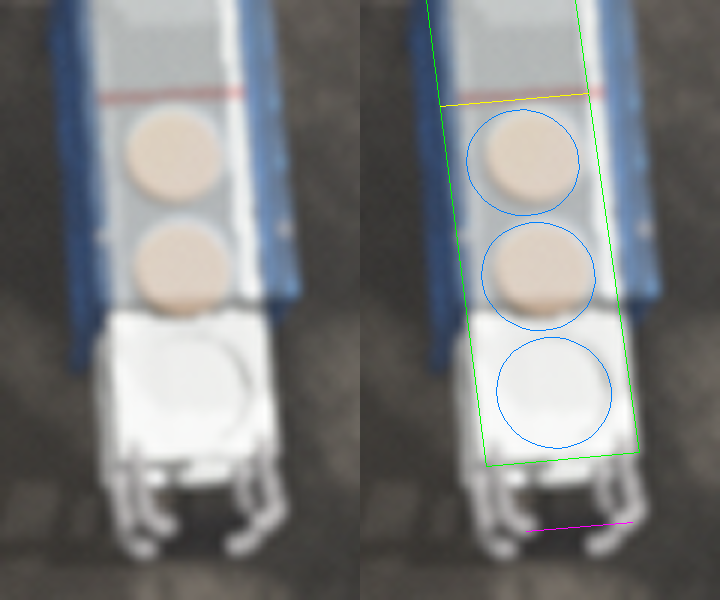

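The overlay shows the model at 2.5° yaw turned too far. The red line runs near row 94 of the crop, and the front end sits near row 460. I refine the yaw from edge fits.

Run:
```python
from h import *
np.set_printoptions(precision=4,suppress=True)
T=cam('top'); G=cv2.cvtColor(T['pixels'],cv2.COLOR_RGB2GRAY).astype(float); L=cv2.cvtColor(T['pixels'],cv2.COLOR_RGB2LAB).astype(float)
def cross(p,i0):  # bright->dark half-level crossing
    hi,lo=p[:3].mean(),p[-3:].mean(); h=(hi+lo)/2; k=np.nonzero((p[:-1]>=h)&(p[1:]<h))[0]
    return i0+k[0]+(p[k[0]]-h)/(p[k[0]]-p[k[0]+1]) if len(k) else None
def fit(P,n,ax):
    P=np.array(P); x,y=(P[:,0],P[:,1]) if ax else (P[:,1],P[:,0])
    for _ in range(3):
        c=np.polyfit(x,y,1); r=abs(y-np.polyval(c,x)); k=r<max(.0015,np.median(r)*2); x,y=x[k],y[k]
    print(n,'slope deg',np.degrees(np.arctan(c[0])),'mean',x.mean(),y.mean(),len(x),r.std())
fit([onz(T,cross(G[v,329:346],329),v,.096)[:2] for v in range(165,183) if cross(G[v,329:346],329)],'right edge (y vs x)',1)
P=[]
for u in range(309,329):
    a=np.clip(L[118:131,u,1]-np.median(L[118:131,u,1])-1,0,None)
    if a.max()>2: P.append(onz(T,u,118+(a*np.arange(13)).sum()/a.sum(),.096)[:2])
fit(P,'red (x vs y; psi=-slope)',0)
P=[(u,cross(G[180:196,u],180)) for u in range(312,338)]; print([(u,round(c,1)) for u,c in P if c])
print('row profiles');
for v in (170,176,196,199): print(v,G[v,300:345].astype(int))
for u in(325,327,329): print('col',u,G[180:210,u].astype(int))
P=[(u,cross(-G[u*0+0:1,0],0)) for u in []]
```

```text
right edge (y vs x) slope deg -0.13993570512732412 mean 0.6038823699952881 -0.2857874863859967 18 0.00018436945094104642
red (x vs y; psi=-slope) slope deg -0.24920303648985506 mean -0.24770541067310967 0.7666024372087084 19 0.0002268287486737767
[(312, np.float64(185.2)), (313, np.float64(185.7)), (314, np.float64(186.0)), (315, np.float64(186.4)), (316, np.float64(186.7)), (317, np.float64(186.8)), (318, np.float64(186.8)), (319, np.float64(186.9)), (320, np.float64(190.1)), (321, np.float64(190.3)), (322, np.float64(190.3)), (323, np.float64(190.2)), (324, np.float64(190.1)), (325, np.float64(190.0)), (326, np.float64(189.9)), (327, np.float64(189.7)), (328, np.float64(189.3)), (329, np.float64(188.8)), (330, np.float64(188.4)), (331, np.float64(185.9)), (332, np.float64(185.3)), (333, np.float64(185.1)), (334, np.float64(184.6)), (335, np.float64(182.9))]
row profiles
170 [ 62  59  61  61  65  91 127 151 190 235 244 241 240 239 237 236 236 236
 238 238 238 238 238 238 239 239 239 239 230 211 212 229 239 234 191 124
  75  67  68  71  77  80  83  90  92]
176 [ 73  72  76  76  76  9
[... 229 characters left out ...]
 169 157
 131  92  60  53  55  56  55  54  55  54  53  55  67 108 154 182 188 178
 148 105  73  63  63  65  63  62  64]
199 [ 57  59  63  63  62  59  56  60  69  93 114 123 117 109 105 106 107 106
  92  68  52  49  51  48  49  49  51  75 111 135 151 163 159 130  96  76
  65  61  64  64  66  67  68  66  63]
col 325 [248 248 247 246 243 232 223 230 234 215 156  93  63  61  62  58  54  53
  50  49  51  52  57  69  79  90 101 107 108 105]
col 327 [247 242 238 242 245 234 222 226 227 194 136  83  67  65  61  57  54  51
  57  75  92  88  74  70  75  84  88  96 102 105]
col 329 [237 241 245 249 248 238 213 194 179 163 143 128 120 109  93  74  55  55
  85 135 166 157 116  80  77  85  90  93  99 103]
```

Both edge fits agree on a yaw of about 0. The seat is at (0.6025, -0.245) and the bar at (0.5266, -0.245). I descend around the dish.

>>> step_arm(series=[0,-0.1,2.5,0.05,0,0,2.5,0,0,0,2.5,0,0,0,2.5,0,0,0,1.0,0,0,0,0.8,0,0,0,0.3,0,0,0,0,0])

```text
time: 3.6
position: [0.4864, 0.1816, 0.0607]
tool_rot: [0.0, 3.141, 0.0]
contact_force: [0.4, -0.5, 0.1]
finger_gap: 0.0706
gripper_force: 0.0
```

>>> step_arm(series=[0,0,0.3,0,0,0,0.3,0,0,0,0,0])

```text
time: 3.9
position: [0.486, 0.1814, 0.0543]
tool_rot: [-0.0, 3.141, 0.0]
contact_force: [-0.6, 0.8, -0.5]
finger_gap: 0.0703
gripper_force: 0.0
```

>>> step_arm(series=[0,0,0.3,0,0,0,0,0])

```text
time: 4.1
position: [0.4858, 0.1814, 0.0511]
tool_rot: [0.0, -3.141, 0.0]
contact_force: [-0.0, -0.6, 0.6]
finger_gap: 0.0703
gripper_force: 0.0
```

>>> step_arm(series=[0,0,0.3,0,0,0,0,0])

```text
time: 4.3
position: [0.4858, 0.1814, 0.0479]
tool_rot: [0.0, -3.141, 0.0]
contact_force: [-0.4, -0.1, -0.3]
finger_gap: 0.0702
gripper_force: 0.0
```

>>> step_arm(series=[0,0,0.2,0,0,0,0,0])

```text
time: 4.5
position: [0.4859, 0.1814, 0.046]
tool_rot: [0.0, -3.141, 0.0]
contact_force: [-0.3, 0.2, 1.1]
finger_gap: 0.0705
gripper_force: 0.0
```

>>> step_arm(series=[0,0,0,0,0,0,0,0,0,0,0,0,0,0,0,0,0,0,0,0], hand=130, squeeze=25)

```text
time: 5.0
position: [0.4861, 0.1815, 0.0466]
tool_rot: [-0.0, 3.141, 0.0]
contact_force: [-1.3, 0.2, 4.1]
finger_gap: 0.0539
gripper_force: 26.3
```

Run:
```python
from h import *
togo(.486,.1815,.17,90)
T=cam('top');S=cam('side')
save(S,'grip.png',(215,205,290,265),8)
print(discfit(T,.486,.182,.0515),discfit(S,.486,.19,.0515))
```

```text
t 5.0 pos [0.4861 0.1815 0.0466] toolY deg 90.01 shift cm [ 1.000e-02  0.000e+00 -1.234e+01] gap 0.0539 F [-1.33  0.17  4.12] grip 26.3 tilt [ 3.e-04  0.e+00 -1.e+00]
turn 0.0
(array([0.47758764, 0.16882878]), (np.float32(4.166443), np.float64(0.477), np.float64(0.16899999999999998))) (array([0.4850808 , 0.19116147]), (np.float32(3.987175), np.float64(0.485), np.float64(0.19)))
```

View pics/grip.png

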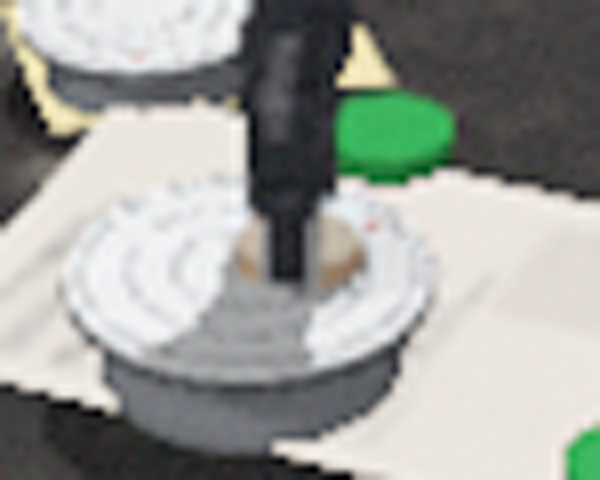

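The side crop shows the finger over the middle of the tan dish at about crop (287,240), with its tip near the dish's base. The +4 N suggests the tips touch the disc, so I regrip 4 mm higher.

>>> step_arm(series=[0,0,0,0,0,0,0,0,0,0,-0.4,0,0,0,0,0], hand=70)

```text
time: 5.5
position: [0.4864, 0.1815, 0.0506]
tool_rot: [-0.0, 3.141, 0.0]
contact_force: [-0.3, 0.8, 0.5]
finger_gap: 0.0623
gripper_force: 0.0
```

>>> step_arm(series=[0,0,0,0,0,0,0,0,0,0,0,0,0,0,0,0,0,0,0,0], hand=130)

```text
time: 6.0
position: [0.4863, 0.1815, 0.0509]
tool_rot: [-0.0, 3.141, 0.0]
contact_force: [-1.0, 0.1, 5.8]
finger_gap: 0.0537
gripper_force: 25.3
```

>>> step_arm(series=[0,0,0,0,0,0,0,0,0,0,0.4,0,0,0,0,0], hand=75)

```text
time: 6.4
position: [0.4856, 0.1814, 0.0456]
tool_rot: [0.0, -3.14, 0.0]
contact_force: [-0.3, -0.4, -0.8]
finger_gap: 0.0601
gripper_force: 0.0
```

>>> step_arm(series=[0,0,0,0,0,0,0,0,0,0,0,0,0,0,0,0,0,0,0,0], hand=130)

```text
time: 6.9
position: [0.486, 0.1815, 0.0463]
tool_rot: [0.0, -3.141, 0.0]
contact_force: [-0.6, 0.1, -0.4]
finger_gap: 0.0536
gripper_force: 26.4
```

>>> step_arm(series=[0,0,-0.3,0,0,0,-0.7,0,0,0,-1,0,0,0,-1.5,0,0,0,-2,0,0,0,-2,0,0,0,-2,0,0,0,-2,0])

```text
time: 7.7
position: [0.4861, 0.1815, 0.1632]
tool_rot: [-0.0, 3.14, 0.0]
contact_force: [0.9, 0.2, -0.1]
finger_gap: 0.0537
gripper_force: 26.4
```

Run:
```python
from h import *
togo(.6045,-.245,.16,90)
S=cam('side'); print(discfit(S,.486,.1815,.17,rng=.02))
save(S,'lift.png',(215,150,315,225),8)
```

```text
t 7.7 pos [0.4861 0.1815 0.1632] toolY deg 90.01 shift cm [-11.83 -42.65   0.33] gap 0.0537 F [ 0.87  0.25 -0.13] grip 26.4 tilt [ 1.2e-03  2.0e-04 -1.0e+00]
turn 0.0
(array([0.46641605, 0.18909582]), (np.float32(3.1132507), np.float64(0.46599999999999997), np.float64(0.18950000000000003)))
```

View pics/lift.png

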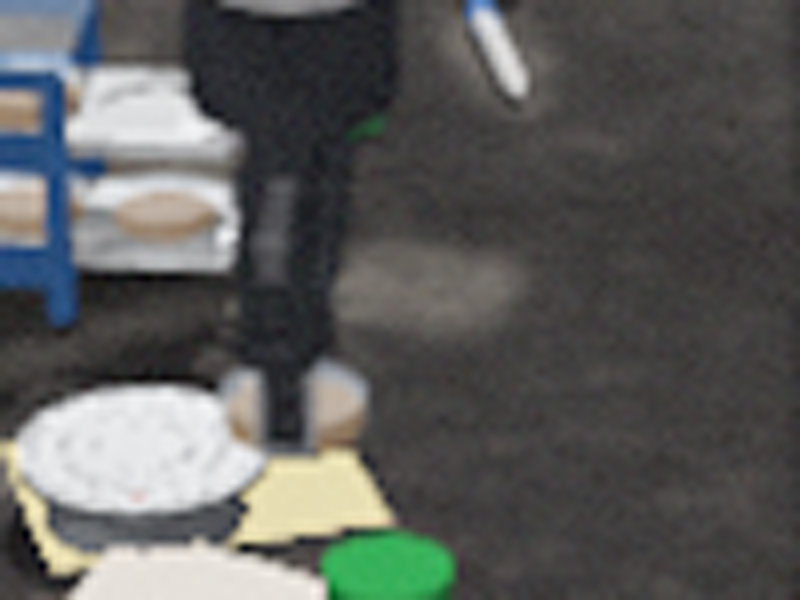

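The lifted dish hangs level between the fingers, at about crop (294,405) with the finger at 284. It sits within about 1 mm of centre. I carry it to the seat.

>>> step_arm(series=[-0.3,-1,0,0,-0.5,-2,0,0,-1,-3.5,0,0,-1,-3.5,0,0,-1,-3.5,0,0,-1,-3.5,0,0,-1,-3.5,0,0,-1,-3.5,0,0])

```text
time: 8.55
position: [0.5535, -0.0606, 0.1601]
tool_rot: [-0.0, -3.14, -0.001]
contact_force: [-0.0, 1.0, -0.5]
finger_gap: 0.0538
gripper_force: 26.5
```

>>> step_arm(series=[-1,-3.5,0,0,-1,-3.5,0,0,-1,-3.5,0,0,-0.8,-3,0,0,-0.6,-2.5,0,0,-0.4,-1.5,0,0,-0.14,-0.6,0,0,0,-0.55,0,0])

```text
time: 9.35
position: [0.6031, -0.2448, 0.1606]
tool_rot: [0.0, -3.14, -0.002]
contact_force: [-0.0, -0.1, -1.0]
finger_gap: 0.0538
gripper_force: 26.5
```

>>> step_arm(series=[0,0,1,0,0,0,1.5,0,0,0,1.5,0,0,0,1,0,0,0,0,0])

```text
time: 9.85
position: [0.6023, -0.2433, 0.1092]
tool_rot: [0.002, -3.138, -0.004]
contact_force: [-0.5, 0.5, -0.7]
finger_gap: 0.0538
gripper_force: 26.5
```

Run:
```python
from h import *
togo(.6035,-.245,.097,90)
T=cam('top');S=cam('side')
a=cv2.resize(T['pixels'][140:210,290:350,::-1],None,fx=6,fy=6,interpolation=cv2.INTER_CUBIC)
b=cv2.resize(S['pixels'][120:190,180:253,::-1],None,fx=6,fy=6,interpolation=cv2.INTER_CUBIC)
cv2.imwrite('pics/place.png',np.hstack([a,b])[:,:800])
```

```text
t 9.85 pos [ 0.6023 -0.2433  0.1092] toolY deg 90.07 shift cm [-0.12 -0.17  1.22] gap 0.0538 F [-0.46  0.51 -0.74] grip 26.5 tilt [-0.0034  0.0022 -1.    ]
turn 0.001
```

View pics/place.png

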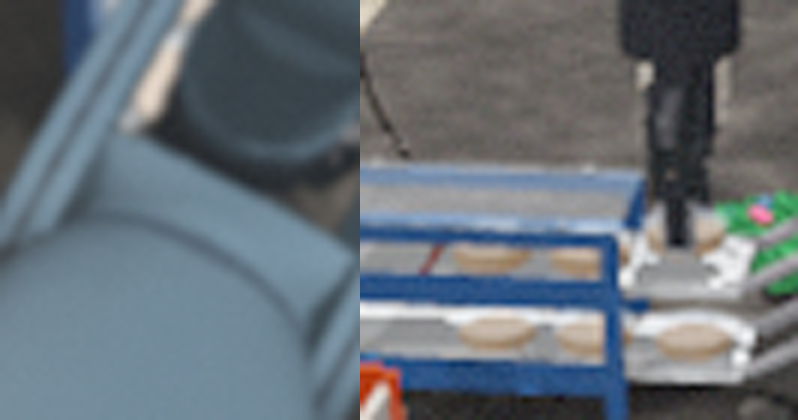

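The side half shows the held dish at (688,228). The rear and middle dishes are at about 492 and 590, so the pitch puts the front seat at about 688 and it is aligned.

>>> step_arm(series=[0,0,0,0,0,0,0,0])

```text
time: 10.15
position: [0.604, -0.2452, 0.1122]
tool_rot: [-0.0, 3.14, -0.001]
contact_force: [0.8, -0.7, -0.3]
finger_gap: 0.0539
gripper_force: 26.5
```

>>> step_arm(series=[0,0,0.4,0,0,0,0.4,0,0,0,0.3,0,0,0,0.1,0,0,0,0,0,0,0,0,0])

```text
time: 10.75
position: [0.6036, -0.245, 0.0993]
tool_rot: [0.0, -3.142, -0.0]
contact_force: [-0.3, -0.8, -0.6]
finger_gap: 0.0537
gripper_force: 26.5
```

>>> step_arm(series=[0,0,0.1,0,0,0,0.1,0,0,0,0,0])

```text
time: 11.05
position: [0.6036, -0.2451, 0.0976]
tool_rot: [-0.0, 3.141, -0.0]
contact_force: [-0.4, -0.7, 1.7]
finger_gap: 0.0539
gripper_force: 26.7
```

>>> step_arm(series=[0,0,0.1,0,0,0,0,0,0,0,0,0])

```text
time: 11.35
position: [0.6035, -0.2453, 0.0968]
tool_rot: [-0.0, 3.141, -0.001]
contact_force: [-2.5, -0.7, 5.1]
finger_gap: 0.0538
gripper_force: 26.8
```

Contact comes slightly above the floor height, with a -x reaction, so the dish is on the rear rim. I ease toward -x.

>>> step_arm(series=[0.1,0,0,0,0.05,0,0,0,0,0,0,0])

```text
time: 11.65
position: [0.6027, -0.2453, 0.0966]
tool_rot: [-0.0, 3.14, -0.001]
contact_force: [1.6, -0.5, 2.8]
finger_gap: 0.0535
gripper_force: 26.7
```

>>> step_arm(series=[0.1,0,0,0,0.05,0,0,0,0,0,0,0])

```text
time: 11.95
position: [0.5995, -0.2444, 0.0954]
tool_rot: [0.0, -3.139, -0.002]
contact_force: [0.1, -0.4, -1.0]
finger_gap: 0.0541
gripper_force: 26.4
```

>>> step_arm(series=[0,0,0.1,0,0,0,0,0])

```text
time: 12.15
position: [0.5998, -0.2446, 0.0951]
tool_rot: [0.001, -3.14, -0.001]
contact_force: [-1.8, 0.3, 2.4]
finger_gap: 0.0534
gripper_force: 26.6
```

>>> step_arm(series=[0,0,0,0,0,0,0,0,0,0,0,0], hand=60)

```text
time: 12.45
position: [0.6004, -0.2449, 0.095]
tool_rot: [0.0, -3.141, -0.0]
contact_force: [0.5, -1.0, 0.6]
finger_gap: 0.0653
gripper_force: 0.0
```

>>> step_arm(series=[0,0,-0.3,0,0,0,-0.7,0,0,0,-2,0,0,0,-2.5,0,2,0,-2,0,4,0,0,0,4,0,0,0,4,0,0,0])

```text
time: 13.25
position: [0.4594, -0.245, 0.1712]
tool_rot: [-0.001, 3.141, -0.002]
contact_force: [-0.6, -1.1, -0.3]
finger_gap: 0.0654
gripper_force: 0.0
```

>>> step_arm(series=[4,0,0,0,4,0,0,0,2,3,0,0,0,4,0,0,0,4,0,0,0,4,0,0,0,2,0,0], hand=190)

```text
time: 13.95
position: [0.3598, -0.0726, 0.171]
tool_rot: [-0.002, 3.141, 0.0]
contact_force: [0.4, -0.4, -1.0]
finger_gap: 0.0222
gripper_force: 0.0
```

Run:
```python
from h import *
np.set_printoptions(precision=4,suppress=True)
togo(.5266,-.245,.16,0)
T=cam('top');S=cam('side')
for n,p in dict(front=(.602,-.245,.1),mid=(.665,-.242,.1),rear=(.729,-.24,.1)).items(): print(n,discfit(T,*p),discfit(S,*p))
a=cv2.resize(T['pixels'][120:210,290:350,::-1],None,fx=6,fy=6,interpolation=cv2.INTER_CUBIC)
b=cv2.resize(S['pixels'][120:190,190:262,::-1],None,fx=6,fy=6,interpolation=cv2.INTER_CUBIC)
c=np.zeros((540,792,3),np.uint8); c[:,:360]=a; c[:420,360:]=b
cv2.imwrite('pics/seated.png',c)
```

```text
t 13.95 pos [ 0.3598 -0.0726  0.171 ] toolY deg 90.07 shift cm [-16.65 -17.26   1.11] gap 0.0222 F [ 0.42 -0.37 -0.97] grip 0.0 tilt [ 0.0009  0.0003 -1.    ]
turn -1.57
front (array([ 0.6017, -0.2419]), (np.float32(13.541748), np.float64(0.602), np.float64(-0.24200000000000002))) (array([ 0.6004, -0.2318]), (np.float32(11.31279), np.float64(0.6), np.float64(-0.231)))
mid (array([ 0.6655, -0.2405]), (np.float32(9.145874), np.float64(0.665), np.float64(-0.241))) (array([ 0.6772, -0.2286]), (np.float32(19.070602), np.float64(0.679), np.float64(-0.228)))
rear (array([ 0.729 , -0.2415]), (np.float32(9.449104), np.float64(0.729), np.float64(-0.241))) (array([ 0.7262, -0.2263]), (np.float32(21.850533), np.float64(0.726), np.float64(-0.226)))
```

View pics/seated.png

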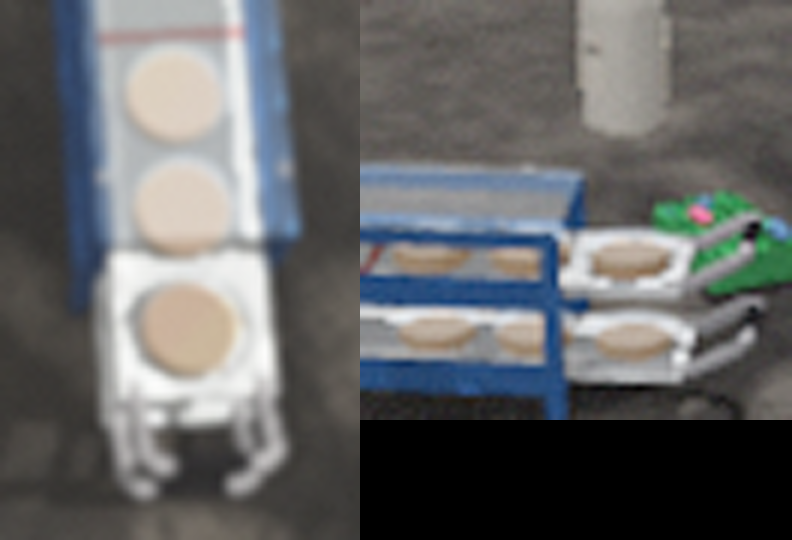

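The dish is seated: top view (187,327) in line with the other two (182,207) and (174,92), and level in the side view. Next I measure the rack edge and go to the bar.

>>> step_arm(series=[-1,-4,0,-0.14,-0.4,-4,0,-0.14,0,0,0,-0.14,0,0,0,-0.14,0,0,0,-0.14,0,0,0,-0.14,0,0,0,-0.14,0,0,0,-0.14])

```text
time: 14.85
position: [0.4019, -0.121, 0.1686]
tool_rot: [1.575, -2.655, 0.052]
contact_force: [-0.6, 0.6, -0.2]
finger_gap: 0.0217
gripper_force: 0.0
```

>>> step_arm(series=[0,0,0,-0.14,0,0,0,-0.14,0,0,0,-0.14,0,0,0,-0.03,0,0,0,0])

```text
time: 15.35
position: [0.4239, -0.0427, 0.1524]
tool_rot: [1.949, -2.253, 0.135]
contact_force: [0.2, 0.8, 0.5]
finger_gap: 0.0217
gripper_force: 0.0
```

Run:
```python
from h import *
np.set_printoptions(precision=4,suppress=True)
togo(.5262,-.245,.15,0)
T=cam('top');S=cam('side'); P=T['pixels'].astype(int)
for u in (310,314,327,331,336,339): print(u,[tuple(x) for x in P[154:168,u]])
for z in(.132,.136): print(z,[onz(T,320,v,z)[0].round(4) for v in(159,160,161,162,163)])
for v in(164,170,175): print('S',v,[tuple(x) for x in S['pixels'][v,217:229].astype(int)])
for x in(.63,.635,.64,.645,.65): print(x,proj(S,[[x,-.205,.06],[x,-.195,.06],[x,-.205,.11]]).round(1).tolist())
L=cv2.cvtColor(T['pixels'],cv2.COLOR_RGB2LAB).astype(float);q=[]
for u in range(309,329):
    a=np.clip(L[118:131,u,1]-np.median(L[118:131,u,1])-1,0,None)
    if a.max()>2: q.append(onz(T,u,118+(a*np.arange(13)).sum()/a.sum(),.096)[0])
print('red x',np.mean(q),len(q))
```

```text
t 15.35 pos [ 0.4239 -0.0427  0.1524] toolY deg 171.53 shift cm [ 18.25 -13.1    3.09] gap 0.0217 F [0.22 0.82 0.49] grip 0.0 tilt [-0.0612 -0.172  -0.9832]
turn -0.148
310 [(np.int64(192), np.int64(197), np.int64(199)), (np.int64(191), np.int64(196), np.int64(199)), (np.int64(193), np.int64(197), np.int64(200)), (np.int64(194), np.int64(200), np.int64(203)), (np.int64(196), np.int64(202), np.int64(204)), (np.int64(194), np.int64(198), np.int64(200)), (np.int64(180), np.int64(183), np.int64(184)), (np.int64(187), np.int64(189), np.int64(188)), (np.int64(228), np.int64(228), np.int64(226)), (np.int64(246), np.int64(247), np.int64(245)), (np.int64(248), np.int64(249), np.int64(247)), (np.int64(245), np.int64(246), np.int64(245)), (np.int64(242), np.int64(242), np.int64(241)), (np.int64(240), np.int64(241), np.int64(239))]
314 [(np.int64(224), np.int64(212), np.int64(198)), (np.int64(223), np.int64(211), np.int64(197)), (np.int64(222), np.int64(209), np.int64(196)), (np.int64(220), np.int64(205), np.int64(192)), (np.int64(207), np.int64(194), np.int64(181)), (np.int64(185), np.int64(173
[... 4478 characters left out ...]
np.int64(148), np.int64(150)), (np.int64(31), np.int64(74), np.int64(126)), (np.int64(36), np.int64(78), np.int64(130)), (np.int64(92), np.int64(98), np.int64(121)), (np.int64(151), np.int64(134), np.int64(118)), (np.int64(180), np.int64(175), np.int64(171)), (np.int64(195), np.int64(200), np.int64(200)), (np.int64(202), np.int64(204), np.int64(204)), (np.int64(209), np.int64(211), np.int64(215))]
0.63 [[226.0, 175.4], [225.6, 176.5], [225.6, 163.1]]
0.635 [[224.7, 175.3], [224.3, 176.5], [224.2, 163.1]]
0.64 [[223.4, 175.3], [223.0, 176.4], [222.9, 163.1]]
0.645 [[222.1, 175.2], [221.6, 176.4], [221.6, 163.0]]
0.65 [[220.8, 175.2], [220.3, 176.3], [220.2, 163.0]]
red x 0.7669139180347956 20
```

>>> step_arm(series=[0,0,0,0.14,0,0,0,0.14,0,0,0,0.14,0,0,0,0.14,0,0,0,0.14,0,0,0,0.14,0,0,0,0.14,0,0,0,0.14])

```text
time: 16.25
position: [0.4237, -0.0447, 0.1529]
tool_rot: [0.448, -3.013, 0.247]
contact_force: [0.4, -0.9, -0.1]
finger_gap: 0.0221
gripper_force: 0.0
```

Run:
```python
from h import *
togo(.45,-.12,.17,0); print(np.round(bot.get_state()['qpos'],3))
```

```text
t 16.25 pos [ 0.4237 -0.0447  0.1529] toolY deg 107.37 shift cm [-0.21 -8.14 -0.54] gap 0.0221 F [ 0.39 -0.94 -0.1 ] grip 0.0 tilt [-0.0608 -0.1719 -0.9832]
turn -1.268
[-0.215  0.151  1.896 -0.202  1.126 -1.991]
```

The last turn hit joint 6's limit, and the tool is now tilted about 10° in the world y-z plane. That is harmless for gripping the bar once the fingers close along x, so I turn the other way.

>>> step_arm(series=[0,0,0,0.14,0,0,0,0.14,0,0,0,0.14,0,0,0,0.14,0,0,0,0.14,0,0,0,0.14,0,0,0,0.14,0,0,0,0.14])

```text
time: 17.05
position: [0.4237, -0.0447, 0.1529]
tool_rot: [1.249, 2.854, -0.286]
contact_force: [-0.4, 0.4, 0.1]
finger_gap: 0.0218
gripper_force: 0.0
```

>>> step_arm(series=[0,0,0,0.14,0,0,0,0.14,0,0,0,0.14,0,0,0,0.14,0,0,0,0.14,0,0,0,0,0,0,0,0])

```text
time: 17.75
position: [0.4236, -0.044, 0.1527]
tool_rot: [2.099, 2.222, -0.257]
contact_force: [-0.1, -0.2, -0.6]
finger_gap: 0.022
gripper_force: 0.0
```

Run:
```python
from h import *
togo(.5262,-.245,.15,0); S=bot.get_state(); print(np.round(S['qpos'],3)); print(cv2.Rodrigues(np.array(S['tool_rot'],float))[0].round(3))
```

```text
t 17.75 pos [ 0.4236 -0.044   0.1527] toolY deg 2.91 shift cm [-20.36   9.22   3.1 ] gap 0.022 F [-0.15 -0.22 -0.55] grip 0.0 tilt [-0.061  -0.1719 -0.9832]
turn 0.051
[-0.213  0.152  1.896 -0.202  1.125 -0.18 ]
[[-0.062  0.996 -0.061]
 [ 0.984  0.051 -0.172]
 [-0.168 -0.071 -0.983]]
```

>>> step_arm(series=[0,0,0,0.05,0,0,0,0])

```text
time: 17.95
position: [0.4236, -0.0434, 0.1526]
tool_rot: [2.152, 2.166, -0.254]
contact_force: [-0.4, -0.1, -0.4]
finger_gap: 0.0217
gripper_force: 0.0
```

Run:
```python
from h import *
togo(.5287,-.2380,.1543,0)
```

```text
t 17.95 pos [ 0.4236 -0.0434  0.1526] toolY deg 0.06 shift cm [-19.32  10.46   2.53] gap 0.0217 F [-0.35 -0.13 -0.39] grip 0.0 tilt [-0.0611 -0.1718 -0.9832]
turn 0.001
```

>>> step_arm(series=[-2.7,1.45,0.35,0,-2.7,1.45,0.35,0,-2.7,1.45,0.35,0,-2.7,1.45,0.35,0,-2.7,1.45,0.35,0,-2.7,1.45,0.35,0,-2.7,1.45,0.35,0,-0.42,0.31,0.08,0])

```text
time: 18.75
position: [0.5297, -0.241, 0.1542]
tool_rot: [2.151, 2.164, -0.254]
contact_force: [-0.1, 0.2, 0.3]
finger_gap: 0.0217
gripper_force: 0.0
```

>>> step_arm(series=[0,0,0,0,0,0,0,0])

```text
time: 18.95
position: [0.5277, -0.2368, 0.1537]
tool_rot: [2.153, 2.167, -0.254]
contact_force: [0.1, 0.5, -0.1]
finger_gap: 0.0218
gripper_force: 0.0
```

Run:
```python
from h import *
togo(.5250,-.2483,.0953,0); S=bot.get_state(); print(np.round(S['qpos'],3))
c=cam('side'); save(c,'bar.png',(215,110,290,170),8)
print(proj(c,[[.5262,-.245,.114],[.5262,-.218,.114],[.5262,-.272,.114]]).round(1))
```

```text
t 18.95 pos [ 0.5277 -0.2368  0.1537] toolY deg 0.07 shift cm [-0.14  0.1   5.96] gap 0.0218 F [ 0.14  0.51 -0.09] grip 0.0 tilt [-0.0624 -0.1708 -0.9833]
turn 0.001
[-0.503  0.374  1.585 -0.197  1.161 -0.433]
[[254.6 158.8]
 [253.8 161.7]
 [255.4 156. ]]
```

View pics/bar.png

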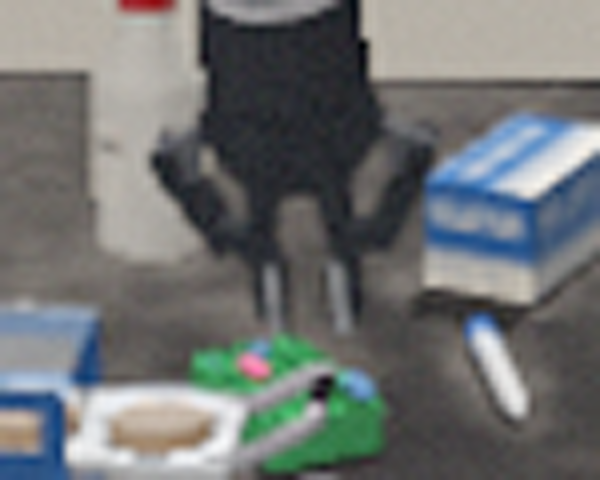

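The bar is dark, at crop (318,393), exactly where the model predicts, and the fingers are above it. I descend and grip.

>>> step_arm(series=[-0.1,0.1,1,0,0,0,1.5,0,0,0,1.5,0,0,0,1,0,0,0,0.6,0,0,0,0.35,0,0,0,0,0,0,0,0,0])

```text
time: 19.8
position: [0.5262, -0.2488, 0.0962]
tool_rot: [2.152, 2.164, -0.254]
contact_force: [0.3, 1.0, 0.0]
finger_gap: 0.0217
gripper_force: 0.0
```

>>> step_arm(series=[0,0,0,0,0,0,0,0,0,0,0,0,0,0,0,0,0,0,0,0], hand=255, squeeze=60)

```text
time: 20.3
position: [0.5258, -0.2488, 0.0961]
tool_rot: [2.152, 2.164, -0.254]
contact_force: [-2.4, 0.1, 3.1]
finger_gap: 0.0079
gripper_force: 58.6
```

```bash
cat >> h.py <<'E'
def red(T,v0,v1):
    L=cv2.cvtColor(T['pixels'],cv2.COLOR_RGB2LAB).astype(float);q=[]
    for u in range(309,333):
        a=L[v0:v1,u,1]; a=np.clip(a-np.median(a)-1,0,None); a=np.where(abs(np.arange(len(a))-a.argmax())<4,a,0)
        if a.max()>4: q.append(onz(T,u,v0+(a*np.arange(len(a))).sum()/a.sum(),.096)[0])
    return (np.mean(q),np.std(q),len(q)) if q else None
E
python3 - <<'E'
from h import *
togo(.5250-.1263,-.2483,.0953,0)
T=cam('top'); S=cam('side'); print('red',red(T,118,131)); print(discfit(S,.602,-.235,.1))
E
```

```text
t 20.3 pos [ 0.5258 -0.2488  0.0961] toolY deg 0.01 shift cm [  0.2  -12.68   0.84] gap 0.0079 F [-2.38  0.05  3.09] grip 58.6 tilt [-0.0611 -0.1722 -0.9832]
turn 0.0
red (np.float64(0.7689731434769385), np.float64(0.0004255882362867158), 22)
(array([ 0.60133317, -0.22874982]), (np.float32(11.81012), np.float64(0.601), np.float64(-0.228)))
```

>>> step_arm(series=[0,-0.1,0.01,0,0,-0.2,0.01,0,0,-0.3,0.02,0,0.01,-0.4,0.02,0,0,-0.5,0.03,0,0.01,-0.5,0.03,0,0,-0.5,0.03,0,0.01,-0.5,0.03,0])

```text
time: 21.2
position: [0.4951, -0.2486, 0.0957]
tool_rot: [2.153, 2.165, -0.254]
contact_force: [2.4, -0.1, 0.9]
finger_gap: 0.0077
gripper_force: 58.4
```

>>> step_arm(series=[0.01,-0.5,0.03,0,0,-0.5,0.03,0,0.01,-0.5,0.03,0,0,-0.5,0.03,0,0.01,-0.5,0.03,0,0,-0.5,0.03,0,0.01,-0.5,0.03,0,0,-0.5,0.03,0])

```text
time: 22.0
position: [0.4551, -0.2487, 0.0957]
tool_rot: [2.153, 2.165, -0.254]
contact_force: [3.1, -0.1, -1.6]
finger_gap: 0.0081
gripper_force: 58.4
```

Run:
```python
from h import *
togo(.5258-.1265,-.2488,.0961,0)
T=cam('top'); S=cam('side'); dx=.5258-bot.get_state()['position'][0]; print('dx',dx)
for x in(.602,.666,.730): print(discfit(T,x-dx,-.243,.1)[0],discfit(S,x-dx,-.235,.1))
```

```text
t 22.0 pos [ 0.4551 -0.2487  0.0957] toolY deg 0.01 shift cm [ 0.04 -5.57  0.31] gap 0.0081 F [ 3.12 -0.13 -1.57] grip 58.4 tilt [-0.0616 -0.1716 -0.9832]
turn 0.0
dx 0.07154925681606855
[ 0.51685464 -0.25442166] (array([ 0.53045124, -0.2274987 ]), (np.float32(11.813217), np.float64(0.5304507431839314), np.float64(-0.227)))
[ 0.58338652 -0.2523265 ] (array([ 0.59444975, -0.22916692]), (np.float32(11.731743), np.float64(0.5944507431839314), np.float64(-0.229)))
[ 0.65895034 -0.24150122] (array([ 0.671652  , -0.22255873]), (np.float32(18.724182), np.float64(0.6724507431839315), np.float64(-0.221)))
```

>>> step_arm(series=[0,-0.5,0.03,0,0,-0.5,0.03,0,0.01,-0.5,0.03,0,0,-0.5,0.03,0,0.01,-0.5,0.03,0,0,-0.5,0.03,0,0.01,-0.5,0.03,0,0,-0.5,0.03,0])

```text
time: 22.9
position: [0.4151, -0.2488, 0.0959]
tool_rot: [2.153, 2.165, -0.254]
contact_force: [2.9, -0.9, -2.0]
finger_gap: 0.0079
gripper_force: 58.6
```

>>> step_arm(series=[0,-0.5,0.03,0,0.01,-0.4,0.02,0,0,-0.3,0.02,0,0,-0.2,0.01,0,0,-0.1,0,0,0,0,0,0,0,0,0,0,0,0,0,0])

```text
time: 23.7
position: [0.4003, -0.2488, 0.0959]
tool_rot: [2.153, 2.165, -0.255]
contact_force: [0.0, -0.6, -2.0]
finger_gap: 0.0079
gripper_force: 58.6
```

Run:
```python
from h import *
togo(.5258-.1265,-.2488,.0961,0)
T=cam('top'); S=cam('side'); dx=.5258-bot.get_state()['position'][0]; print('dx',dx)
for x in(.602,.666,.730): print(discfit(S,x-dx,-.23,.1))
print('topred',red(T,150,172))
# side: red line pixels and post edge
L=cv2.cvtColor(S['pixels'],cv2.COLOR_RGB2LAB).astype(float)[...,1]-128
v,u=np.nonzero(L[150:176,205:245]>8); print([(a+205,b+150,int(L[b+150,a+205])) for a,b in zip(u,v)][:40])
for x in(.635,.6405,.645): print(x,proj(S,[[x,-.285,.096],[x,-.245,.096],[x,-.206,.096]]).round(1).tolist())
for r in bot.look_for('plank_handle','side')[:2]: print(r['conf'],np.array(r['extent'])*[512,384,512,384])
print(proj(S,[.5270-dx,-.245,.114]))
```

```text
t 23.7 pos [ 0.4003 -0.2488  0.0959] toolY deg 0.02 shift cm [ 0.   -0.1  -0.01] gap 0.0079 F [ 0.01 -0.62 -1.96] grip 58.6 tilt [-0.062  -0.1716 -0.9832]
turn 0.0
dx 0.1255184561126903
(array([ 0.47739913, -0.22816574]), (np.float32(11.737366), np.float64(0.4774815438873097), np.float64(-0.22800000000000004)))
(array([ 0.54040064, -0.22983264]), (np.float32(11.744171), np.float64(0.5404815438873097), np.float64(-0.23)))
(array([ 0.60339716, -0.22983428]), (np.float32(11.047607), np.float64(0.6034815438873097), np.float64(-0.23)))
topred (np.float64(0.6437085291129805), np.float64(0.0005211318139528093), 24)
[(np.int64(226), np.int64(158), 11), (np.int64(225), np.int64(159), 14), (np.int64(225), np.int64(160), 28), (np.int64(224), np.int64(161), 14), (np.int64(225), np.int64(161), 24), (np.int64(224), np.int64(162), 26), (np.int64(225), np.int64(162), 13), (np.int64(223), np.int64(163), 11), (np.int64(224), np.int64(163), 20), (np.int64(223), np.int64(164), 28), (np.int64(223), np.int64(165), 28), (np.int64(223), np.int64(166), 18)]
0.635 [[227.8, 158.0], [226.1, 162.2], [224.4, 166.4]]
0.6405 [[226.4, 158.0], [224.7, 162.2], [223.0, 166.4]]
0.645 [[225.3, 158.0], [223.5, 162.1], [221.8, 166.3]]
0.6 [205.1072 160.0128 286.208  171.8016]
[[288.03638301 160.03513262]]
```

>>> step_arm(series=[0,-0.1,0.01,0,0,-0.05,0,0,0,0,0,0,0,0,0,0,0,0,0,0,0,0,0,0])

```text
time: 24.45
position: [0.3993, -0.249, 0.0962]
tool_rot: [2.152, 2.164, -0.254]
contact_force: [1.5, -0.2, -1.7]
finger_gap: 0.0076
gripper_force: 58.6
```

Run:
```python
from h import *
togo(.3988,-.2488,.0961,0); print(np.round(bot.get_state()['joint_vel'],3))
print(bot.close_job())
```

```text
t 24.45 pos [ 0.3993 -0.249   0.0962] toolY deg 0.01 shift cm [ 0.02 -0.05  0.01] gap 0.0076 F [ 1.5  -0.17 -1.66] grip 58.6 tilt [-0.0608 -0.172  -0.9832]
turn 0.0
[ 0.001 -0.     0.002 -0.001 -0.    -0.001]
the job is handed in; nothing more can be done
None
```

I handed the job in at 24.5 s (no verdict came back): the dish is in the front seat, and the plank is drawn out with its red line about 1 mm from the rack's front edge by camera, held still, at unchanged handle height, in the gripper, which is tilted about 10° after a turn hit joint 6's limit.

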